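Make up two specimen-collection kits

TASK

Make up two specimen kits from the stock on the bench. In the square tray stand the squat wide jar and the tall bottle; in the long tray lay the slide box flat and the petri dish flat, and stand the little pot upright on the middle of the petri dish. Set everything down gently on its base inside its tray without letting the glass drop, and leave the steel bowl where it is.

Things in the scene. Friction and masses are not known exactly. Their poses are not given: they have to be found in the camera images.
- jar_mid (a point): Squat wide round jar, glass with a flat blue lid of the same width: 60 mm diameter, 48 mm tall, about 0.14 kg. Point at its centre, 24 mm above its base; z up; all loose things start upright on the bench (z = 0).
- bottle_mid (a point): Tall round bottle, glass: body 40 mm diameter for its lower 56 mm, then a shoulder and a 26 mm wide blue cap; 80 mm tall in all, about 0.11 kg. Point on its axis, 40 mm above its base; z up.
- pot_mid (a point): Little round pot, glass with a flat blue lid: 30 mm diameter, 40 mm tall, about 0.04 kg. Point at its centre, 20 mm above its base; z up.
- dish_mid (a point): Closed petri dish, a low flat clear disc with an amber layer: 60 mm diameter, 16 mm high, flat top, about 0.05 kg. Point at its centre, 8 mm above its base; z up.
- slidebox_mid (a point): White box for microscope slides with a grey label panel on its lid, lying flat: 84 mm long, 32 mm wide, 26 mm high, about 0.09 kg. Point at its centre, 13 mm above its base; x along its 32 mm width, y along its 84 mm length, z up.
- square_tray: Square white kit tray, fixed to the bench: 170 x 170 mm outside, walls 5 mm thick, rim 18 mm above the bench, inner floor 5 mm above the bench, 160 x 160 mm inside, no dividers. Origin on the bench under its centre; x and y along its sides, z up. It is either left or right of the stock.
- long_tray: Long white kit tray, fixed to the bench: 250 mm (its x) by 140 mm (its y) outside, walls 5 mm thick, rim 18 mm above the bench, inner floor 5 mm above the bench, 240 x 130 mm inside, no dividers. Origin on the bench under its centre, z up. It is on the other side of the stock.
- bowl_mid (a point): Bystander: open steel bowl among the stock, 68 mm across the rim, 36 mm tall. Point on its axis, 18 mm above the bench. Not wanted in either kit; leave it.
Mind the look-alikes: they are no part of the job. What is shaped like the part that bears bottle_mid but green is not meant. Leave any turquoise look-alike of the part that bears dish_mid alone.

How it is judged:
At the end, for the whole second after the job is handed in: Jar and bottle upright (0.12 rad) on the square tray's floor, slide box and dish flat on the long tray's floor, all wholly inside the walls; pot upright on the dish, centres within 15 mm; heights right to 5 mm; all at rest (x of jar_mid in the frame of square_tray between -0.053 and 0.053 m and y of jar_mid in the frame of square_tray between -0.053 and 0.053 m and z of jar_mid in the frame of square_tray between 0.024 and 0.034 m and angle between each of jar_mid, bottle_mid, dish_mid, slidebox_mid, pot_mid's own z axis and vertical below 0.12 rad and linear speed of each of jar, bottle, dish, slidebox, pot below 0.02 m/s and x of bottle_mid in the frame of square_tray between -0.063 and 0.063 m and y of bottle_mid in the frame of square_tray between -0.063 and 0.063 m and z of bottle_mid in the frame of square_tray between 0.04 and 0.05 m and x of dish_mid in the frame of long_tray between -0.093 and 0.093 m and y of dish_mid in the frame of long_tray between -0.038 and 0.038 m and z of dish_mid in the frame of long_tray between 0.008 and 0.018 m and x of slidebox_mid in the frame of long_tray between -0.107 and 0.107 m and y of slidebox_mid in the frame of long_tray between -0.052 and 0.052 m and z of slidebox_mid in the frame of long_tray between 0.013 and 0.023 m and x of pot_mid in the frame of long_tray between -0.12 and 0.12 m and y of pot_mid in the frame of long_tray between -0.065 and 0.065 m and z of pot_mid in the frame of long_tray between 0.036 and 0.046 m and horizontal distance between pot_mid and dish_mid below 0.015 m); the robot touches nothing.
It fails at once if the steel bowl is moved by more than 25 mm (distance of bowl_mid from where it was at the start of the episode above 0.025 m).
It fails at once if a glass thing (jar, bottle, pot or dish) is dropped: it falls free at more than 0.35 m/s, over 16 mm above its place in the kit ((height (world z) of jar_mid above 0.045 m and contact force between jar and anything else below 0.01 N and linear speed of jar above 0.35 m/s) or (height (world z) of bottle_mid above 0.061 m and contact force between bottle and anything else below 0.01 N and linear speed of bottle above 0.35 m/s) or (height (world z) of pot_mid above 0.057 m and contact force between pot and anything else below 0.01 N and linear speed of pot above 0.35 m/s) or (height (world z) of dish_mid above 0.029 m and contact force between dish and anything else below 0.01 N and linear speed of dish above 0.35 m/s)).
It also fails if it takes over 144 s, if anything falls off the work surface, if the arm or the gripper's body presses on something with over 40 N, if the wrist force passes 120 N, or if a joint passes its speed limit or range.

ROBOT

A 7-joint arm with a two-finger parallel gripper is mounted at the origin on the work surface. World frame = base frame: x ahead of the robot, y to its left, z up, the work surface at z = 0. Lengths are in m, angles in rad, forces in N, time in s.
With the tool pointing down it reaches from about 0.4 to 0.85 m from the base axis. Payload 10.4 kg.
Tool frame: the origin (TCP) lies on the front face of the gripper's body, between the roots of the fingers; the fingertips stand 73 mm ahead of it and the grasp point (between the pads) lies 54 mm ahead of it; z points along the fingers, y is the line along which they close (so a half turn about z gives the same grasp; the last joint's range is limited). The gripper opens to 85 mm and grips with 20 to 120 N. Pads are 22 mm wide; open, the fingers measure 114 mm over their backs; the gripper's body (76 mm by 85 mm) begins 54 mm behind the grasp point. The pads swing forward as they close: fully open they stand 13 mm farther back than shut.
Start: joints at [1.16, 0.332, -0.065, 1.46, 0.022, 1.35, -0.088], TCP at [0.236, -0.579, 0.304] pointing down, gripper open.
Joint ranges: [-2.6, 2.6], [-0.5, 2.12], [-1.47, 1.34], [0.16, 2.42], [-1.27, 4.41], [0.06, 2.06], [-2.6, 2.6]. Speed limits (rad/s): [2.22, 2.22, 2.79, 2.79, 3.14, 3.14, 3.14].

INTERFACE

Orientations are given as a unit quaternion [x, y, z, w].
In Python, from workcell import manip gives the robot as it stands.
- The arm moves only by the shell command python3 -m jog 'ROWS' [FORCE]. ROWS is JSON, a list of rows, each an object with "grip": the gripper command: -1 is fully open, 1 is shut, values between are in proportion; "slide": the shift along the tool's x, y, z in cm, a list of three; "yaw": the turn about the tool's z in rad. A call has 1 to 8 rows; each row shifts and turns the commanded pose from where the row before left it, along the tool's axes as they then stand; what a row does not reach is not made up. A row lasts 1/10 s, in which the tool goes at most 50 mm and 8.59 degrees, less where a joint would pass 70% of its speed; a pose out of reach is approached as far as the arm can. A call with a gripper value outside its range is refused whole. The fingers move at their own pace and stop on an object; FORCE is the grip in N (left out, the last holds). Time passes only in rows, so rows that do not move let the fingers close. It gives the time, the measured TCP pose, the force, the opening and the grip force at its end, in the units of the state.
- manip.get_obs(): the state, without advancing time (a new reading comes with each control period).
- manip.camera(name): name is "side" or "top" or "wrist"; returns the picture (420x560x3 uint8, blue, green, red); there is no depth.
- manip.calibration(name): a dict with "vfov" (degrees; the focal length in pixels is half the picture's height over the tangent of half this angle, whatever the lens; pixels are square), "cx", "cy" (the principal point, pixels), "k1" (the pictures are not rectified: a ray, as slopes to the right and down, at radius r is drawn at 1 + k1 r^2 times it, then the intrinsics apply), "camera_from_world" (4x4, takes a point from world to camera coordinates). Camera axes: x right, y down, z forward; pixel columns grow to the right and rows downward; lengths in m; the calibration is good to about 2 mm. A picture is of the moment at which its call begins: read the wrist's pose just before it. calibration takes no time and is no camera call; for the wrist camera it gives the pose at the moment of the call.
- manip.hand_in(): hands the job in; it is judged then, once.
Trained networks look in the newest picture that a camera, given by its name, has taken for a name from the list of things; names that differ only in an ending like _2 or _b are one class to them, and where a whole thing is asked for, a point or a joint stands for the part that bears it (a point fixed in the world has none). Each returns a list of dicts, best first, with "conf" (0 to 1); they miss things now and then, are a little off and sometimes report something else, mostly with a low value. They report only what shows in the picture. A call takes as long as a camera call. They do not tell look-alikes from the thing itself.
- manip.masks_of(thing, camera): "region" (420x560 bool, what is visible of it) and "centre" ([column, row] in pixels, amid what is visible of it).
The state is a dict: "clock": time; "joint_pos": joint angles; "joint_velocities": joint speeds; "tau": joint torques, N m; "position": TCP position; "ee_rot": TCP orientation; "ft_force": force on the tool from outside, world axes, zero at the start; "torque": the same for the moment, N m; "grip_width": opening from 0.0 (shut) to 1.0 (fully open); "grasp_force": force on a finger pad.
Only numpy, scipy, OpenCV 4.12 (cv2) and the standard library are available. Lean on these libraries where they do the work, as an engineer would, in place of code of your own. Each camera call takes 0.05 s, during which the arm holds its last target. There are 200 camera calls.

## Working session

There is one attempt and no reset: what is moved stays moved. The work goes in short steps, Python scripts to look and compute and a shell command to move; the robot and the scene stay as the last step left them, time stands still between calls to the robot, and variables do not carry over. Pictures are saved under pics/ and viewed, at most 14 in all, crops included, and the job is handed in when it is done.

```bash
mkdir -p pics; ls
python3 - <<'E'
from workcell import manip
import cv2
o=manip.get_obs();print({k:o[k] for k in('clock','position','ee_rot','grip_width')})
for c in('top','side'):
    cv2.imwrite(f'pics/{c}0.png',manip.camera(c)); k=manip.calibration(c);print(c,k)
E
```

```text
pics
{'clock': 0.0, 'position': array([ 0.23624508, -0.57833485,  0.30311348]), 'ee_rot': array([ 9.81257421e-01,  1.92700193e-01, -1.66006835e-04, -6.94618159e-04]), 'grip_width': 0.9984112654877609}
top {'vfov': 44.69785279027777, 'cx': 284.99998382583556, 'cy': 210.65171058227304, 'k1': -0.1045918111306628, 'camera_from_world': array([[ 0.00641723, -0.99985333,  0.01587877, -0.02109357],
       [-0.99633067, -0.00774826, -0.08523595,  0.5277823 ],
       [ 0.08534649, -0.01527353, -0.99623426,  1.0019046 ],
       [ 0.        ,  0.        ,  0.        ,  1.        ]])}
side {'vfov': 47.76558859054165, 'cx': 286.16303882294346, 'cy': 214.038418700294, 'k1': 0.018770089619932182, 'camera_from_world': array([[ 0.95079501, -0.3096651 ,  0.00981754, -0.50313748],
       [-0.23010758, -0.72703086, -0.6468977 ,  0.13921534],
       [ 0.2074593 ,  0.61280801, -0.76251359,  0.81672791],
       [ 0.        ,  0.        ,  0.        ,  1.        ]])}
```

View pics/top0.png

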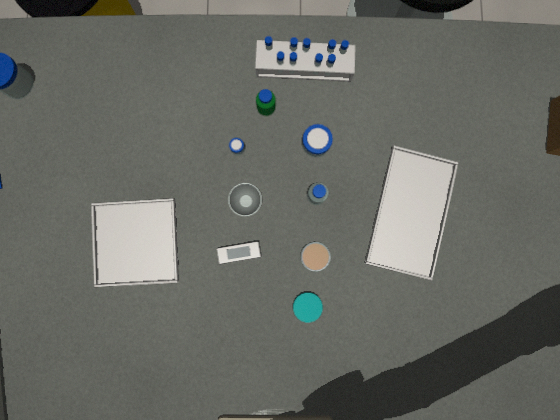

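View pics/side0.png

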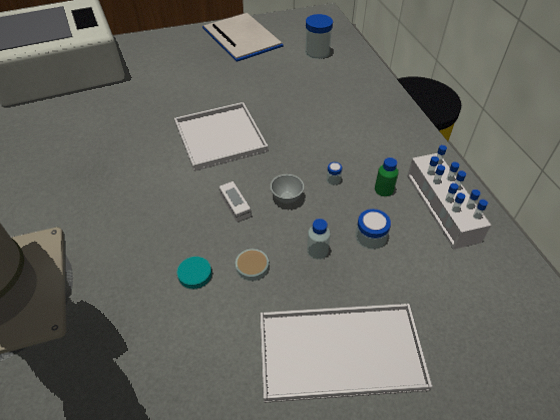

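```bash
cat > h.py <<'E'
from workcell import manip
import numpy as np, cv2
from scipy.spatial.transform import Rotation as R
def ray_to_z(cam,px,z,k=None):
    k=k or manip.calibration(cam); f=210/np.tan(np.radians(k['vfov'])/2)
    d=np.array([(px[0]-k['cx'])/f,(px[1]-k['cy'])/f]); u=d.copy()
    for _ in range(20): u=d/(1+k['k1']*(u@u))
    T=k['camera_from_world']; Rm=T[:3,:3]; o=-Rm.T@T[:3,3]; v=Rm.T@np.array([*u,1])
    return o+v*(z-o[2])/v[2]
def outline(cam,region,z):
    c=max(cv2.findContours(region.astype('uint8'),cv2.RETR_EXTERNAL,cv2.CHAIN_APPROX_NONE)[0],key=cv2.contourArea)[:,0]
    k=manip.calibration(cam)
    return np.array([ray_to_z(cam,p,z,k)[:2] for p in c])
E
python3 - <<'E'
from h import *
H=dict(jar_mid=.048,bottle_mid=.08,pot_mid=.04,dish_mid=.016,slidebox_mid=.026,square_tray=.018,long_tray=.018,bowl_mid=.036)
for n,z in H.items():
    for d in manip.masks_of(n,'top')[:4]:
        p=outline('top',d['region'],z).astype('float32')*1000
        r=cv2.minAreaRect(p)
        print(n,round(d['conf'],2),np.round(d['centre']),'xy@top',np.round(ray_to_z('top',d['centre'],z)[:2],3),'rect',np.round(r[0]),np.round(r[1]),round(r[2]))
E
```

```text
jar_mid 0.75 [315. 138.] xy@top [ 0.672 -0.076] rect [667. -78.] [58. 68.] 64
bottle_mid 0.93 [316. 195.] xy@top [ 0.554 -0.076] rect [556. -75.] [40. 42.] 0
bottle_mid 0.73 [265. 103.] xy@top [0.732 0.023] rect [734.  24.] [56. 39.] 1
bottle_mid 0.59 [414. 211.] xy@top [ 0.524 -0.264] rect [ 522. -259.] [135. 236.] 77
pot_mid 0.81 [236. 145.] xy@top [0.657 0.081] rect [655.  80.] [36. 29.] 27
dish_mid 0.71 [315. 253.] xy@top [ 0.443 -0.078] rect [437. -76.] [58. 56.] 0
dish_mid 0.67 [303. 308.] xy@top [ 0.334 -0.055] rect [336. -62.] [60. 58.] 0
dish_mid 0.55 [235. 147.] xy@top [0.658 0.085] rect [660.  82.] [33. 29.] 1
slidebox_mid 0.85 [238. 251.] xy@top [0.446 0.075] rect [445.  73.] [33. 86.] 11
square_tray 0.95 [134. 242.] xy@top [0.464 0.285] rect [462. 286.] [172. 172.] 4
long_tray 0.65 [412. 211.] xy@top [ 0.53  -0.275] rect [ 527. -276.] [144. 250.] 76
bowl_mid 0.77 [246. 200.] xy@top [0.547 0.06 ] rect [549.  62.] [64. 64.] 1
```

The top view shows these candidates:
- **Bottle:** clear body with a blue cap at (318,192), or green body at (265,102). The clear one is meant, since green is excluded.
- **Dish:** amber at (316,257), or turquoise at (308,307). The amber one is meant.

The jar is at (317,139), the pot at (237,146), the box at (238,252) and the bowl at (245,200). The square tray is on the left at (134,242) and the long tray is on the right at (412,211). I'll confirm in an enlarged crop and measure the lid centres.

Run:
```python
from h import *
im=cv2.imread('pics/top0.png')
cv2.imwrite('pics/crop1.png',cv2.resize(im[80:330,200:350],None,fx=2.4,fy=2.4,interpolation=cv2.INTER_CUBIC))
hsv=cv2.cvtColor(im,cv2.COLOR_BGR2HSV)
b=cv2.inRange(hsv,(105,120,60),(130,255,255)); a=cv2.inRange(hsv,(5,50,90),(25,255,255))
def circ(m,c,r,z,n):
    mm=np.zeros_like(m);cv2.circle(mm,c,r,255,-1);p=cv2.findNonZero(m&mm)
    (cx,cy),rad=cv2.minEnclosingCircle(p); print(n,round(cx,1),round(cy,1),round(rad,1),np.round(ray_to_z('top',(cx,cy),z),4))
circ(b,(317,139),22,.048,'jar');circ(b,(319,190),14,.08,'bottle');circ(b,(237,146),13,.04,'pot');circ(a,(316,257),20,.010,'dish')
```

```text
jar 317.0 138.9 15.1 [ 0.6694 -0.0795  0.048 ]
bottle 318.7 190.7 6.8 [ 0.5616 -0.0803  0.08  ]
pot 236.1 144.8 7.5 [0.6576 0.0814 0.04  ]
dish 315.3 256.2 13.1 [ 0.4372 -0.0793  0.01  ]
```

View pics/crop1.png

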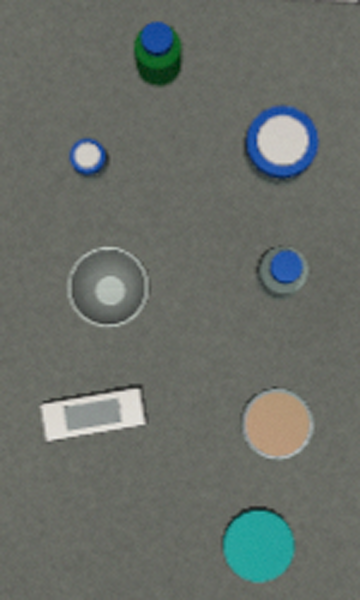

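The crop confirms it: clear bottle at crop (285,268) and amber dish at (278,425). The green bottle at (157,55) and the turquoise disc at (258,545) are the decoys. I'll go above the jar.

```bash
python3 -m jog '[{"grip":-1,"slide":[0,0,0],"yaw":-0.148},{"grip":-1,"slide":[0,0,0],"yaw":-0.148},{"grip":-1,"slide":[0,0,0],"yaw":-0.148},{"grip":-1,"slide":[0,0,0],"yaw":-0.148},{"grip":-1,"slide":[0,0,0],"yaw":-0.148},{"grip":-1,"slide":[0,0,0],"yaw":-0.148},{"grip":-1,"slide":[0,0,0],"yaw":-0.148},{"grip":-1,"slide":[0,0,0],"yaw":-0.148}]' 25
python3 -m jog '[{"grip":-1,"slide":[3.1,2.7,0],"yaw":0},{"grip":-1,"slide":[3.1,2.7,0],"yaw":0},{"grip":-1,"slide":[3.1,2.7,0],"yaw":0},{"grip":-1,"slide":[3.1,2.7,0],"yaw":0},{"grip":-1,"slide":[3.1,2.7,0],"yaw":0},{"grip":-1,"slide":[3.1,2.7,0],"yaw":0},{"grip":-1,"slide":[3.1,2.7,0],"yaw":0},{"grip":-1,"slide":[3.1,2.7,0],"yaw":0}]'
python3 -m jog '[{"grip":-1,"slide":[3.1,2.7,0],"yaw":0},{"grip":-1,"slide":[3.1,2.7,0],"yaw":0},{"grip":-1,"slide":[3.1,2.7,0],"yaw":0},{"grip":-1,"slide":[3.1,2.7,0],"yaw":0},{"grip":-1,"slide":[3.1,2.7,0],"yaw":0},{"grip":-1,"slide":[3.1,2.7,0],"yaw":0},{"grip":-1,"slide":[3.1,2.7,0],"yaw":0},{"grip":-1,"slide":[3.1,2.7,0],"yaw":0}]'
cat >> h.py <<'E'
def pose():
    o=manip.get_obs(); M=R.from_quat(o['ee_rot']).as_matrix(); return o['position'],M,np.arctan2(M[1,0],M[0,0])
def togo(target):  # slide in cm to bring TCP to target (world)
    p,M,s=pose(); return np.round(M.T@(np.array(target)-p)*100,2)
def state(): p,M,s=pose(); o=manip.get_obs(); print('t',round(o['clock'],2),'p',np.round(p,4),'psi',round(s,3),'w',round(o['grip_width'],3),'gf',np.round(o['grasp_force'],1),'F',np.round(o['ft_force'],1))
E
python3 -c "
from h import *
state(); cv2.imwrite('pics/w1.png',manip.camera('wrist')); print(togo([.669,-.079,.2]))
for d in manip.masks_of('jar_mid','wrist')[:2]: print(d['conf'],d['centre'],cv2.minEnclosingCircle((outline('wrist',d['region'],.048)*1000).astype('float32')))
"
```

```text
clock: 1.3
position: [0.2363, -0.5786, 0.3039]
ee_rot: [0.705, 0.71, -0.0, 0.0]
ft_force: [-0.2, -0.5, -0.2]
grip_width: 0.997
grasp_force: 0.0
clock: 2.1
position: [0.453, -0.329, 0.3042]
ee_rot: [0.707, 0.707, -0.0, 0.0]
ft_force: [-0.5, -1.0, -0.1]
grip_width: 0.997
grasp_force: 0.0
clock: 2.9
position: [0.6688, -0.0811, 0.304]
ee_rot: [0.707, 0.707, -0.0, 0.0]
ft_force: [0.8, -1.9, -0.2]
grip_width: 1.0
grasp_force: 0.0
t 2.9 p [ 0.6688 -0.0811  0.304 ] psi 1.571 w 1.0 gf 0.0 F [ 0.8 -1.9 -0.2]
[-0.6  -0.23 10.31]
0.77 [287.4, 179.5] ((670.8048706054688, -70.20561218261719), 32.62626647949219)
```

View pics/w1.png

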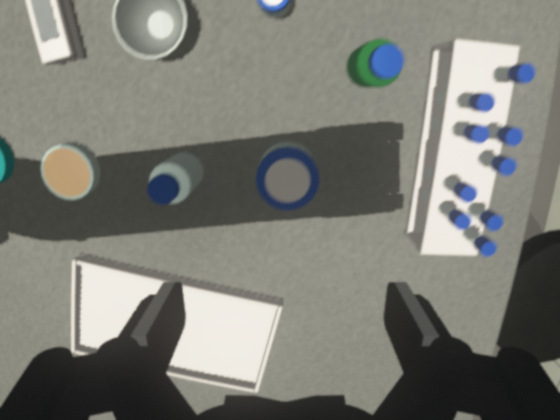

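The wrist view shows the jar lid at (288,180), the bottle at (165,187) and the amber dish at (68,172), with nothing else near the jar. The arm was still settling, so I'll descend and re-measure at rest.

```bash
python3 -m jog '[{"grip":-1,"slide":[0,0,3.5],"yaw":0},{"grip":-1,"slide":[0,0,3.5],"yaw":0},{"grip":-1,"slide":[0,0,3.5],"yaw":0},{"grip":-1,"slide":[0,0,0],"yaw":0},{"grip":-1,"slide":[0,0,0],"yaw":0},{"grip":-1,"slide":[0,0,0],"yaw":0}]'
python3 -c "
from h import *
state(); im=manip.camera('wrist'); print(togo([.669,-.079,.087]))
b=cv2.inRange(cv2.cvtColor(im,cv2.COLOR_BGR2HSV),(105,120,40),(130,255,255))
for d in manip.masks_of('jar_mid','wrist')[:2]: print(d['conf'],d['centre'],cv2.minEnclosingCircle((outline('wrist',d['region'],.048)*1000).astype('float32')))
c,r=cv2.minEnclosingCircle(max(cv2.findContours(b,0,1)[0],key=cv2.contourArea)); print(c,r,ray_to_z('wrist',c,.048))
"
```

```text
clock: 3.6
position: [0.6689, -0.0822, 0.2015]
ee_rot: [0.707, 0.707, 0.001, 0.001]
ft_force: [0.1, -0.8, -0.2]
grip_width: 1.001
grasp_force: 0.0
t 3.6 p [ 0.6689 -0.0822  0.2015] psi 1.572 w 1.001 gf 0.0 F [ 0.1 -0.8 -0.2]
[ 0.32 -0.03 11.46]
0.88 [286.9, 211.2] ((671.2987670898438, -75.65245056152344), 34.0919189453125)
(285.5807189941406, 215.48867797851562) 43.65311813354492 [ 0.66974805 -0.07808725  0.048     ]
```

```bash
python3 -m jog '[{"grip":-1,"slide":[0.35,0.05,3],"yaw":0},{"grip":-1,"slide":[0,0,3],"yaw":0},{"grip":-1,"slide":[0,0,3],"yaw":0},{"grip":-1,"slide":[0,0,1.8],"yaw":0},{"grip":-1,"slide":[0,0,1],"yaw":0},{"grip":-1,"slide":[0,0,0],"yaw":0},{"grip":-1,"slide":[0,0,0],"yaw":0}]'
python3 -m jog '[{"grip":0,"slide":[0,0,0],"yaw":0},{"grip":0.3,"slide":[0,0,0],"yaw":0},{"grip":0.6,"slide":[0,0,0],"yaw":0},{"grip":1,"slide":[0,0,0],"yaw":0},{"grip":1,"slide":[0,0,0],"yaw":0},{"grip":1,"slide":[0,0,0],"yaw":0}]' 30
```

```text
clock: 4.4
position: [0.6692, -0.0786, 0.0824]
ee_rot: [0.707, 0.707, 0.001, 0.001]
ft_force: [0.4, -0.2, 0.8]
grip_width: 1.001
grasp_force: 0.0
clock: 5.0
position: [0.6691, -0.0787, 0.0824]
ee_rot: [0.707, 0.707, 0.001, 0.001]
ft_force: [-1.1, 1.1, 6.2]
grip_width: 0.697
grasp_force: 32.0
```

```bash
python3 -m jog '[{"grip":1,"slide":[0,0,-1],"yaw":0},{"grip":1,"slide":[0,0,-3],"yaw":0},{"grip":1,"slide":[0,0,-3],"yaw":0},{"grip":1,"slide":[0,0,-2],"yaw":0},{"grip":1,"slide":[1.5,-0.7,0],"yaw":0},{"grip":1,"slide":[3,-1.4,0],"yaw":0},{"grip":1,"slide":[3,-1.4,0],"yaw":0},{"grip":1,"slide":[3,-1.4,0],"yaw":0}]'
python3 -m jog '[{"grip":1,"slide":[4,-1.9,0],"yaw":0},{"grip":1,"slide":[4,-1.9,0],"yaw":0},{"grip":1,"slide":[4,-1.9,0],"yaw":0},{"grip":1,"slide":[4,-1.9,0],"yaw":0},{"grip":1,"slide":[4,-1.9,0],"yaw":0},{"grip":1,"slide":[4,-1.9,0],"yaw":0},{"grip":1,"slide":[3,-1.4,0],"yaw":0},{"grip":1,"slide":[2,-0.9,0],"yaw":0}]'
python3 -m jog '[{"grip":1,"slide":[0.6,0,0],"yaw":0},{"grip":1,"slide":[0,0,0],"yaw":0},{"grip":1,"slide":[0,0,0],"yaw":0}]'
python3 -c "
from h import *
state(); print(togo([.482,.322,.0885]))
im=manip.camera('top');cv2.imwrite('pics/t2.png',im)
for d in manip.masks_of('square_tray','top')[:1]: print(d['conf'],cv2.minAreaRect((outline('top',d['region'],.018)*1000).astype('float32')))
"
```

```text
clock: 5.8
position: [0.6175, 0.0283, 0.1699]
ee_rot: [0.707, 0.708, -0.001, -0.001]
ft_force: [0.0, 1.0, -2.4]
grip_width: 0.696
grasp_force: 33.1
clock: 6.6
position: [0.4785, 0.3192, 0.1702]
ee_rot: [0.705, 0.709, -0.001, -0.001]
ft_force: [0.5, 0.7, -1.6]
grip_width: 0.7
grasp_force: 33.1
clock: 6.9
position: [0.4824, 0.3208, 0.1703]
ee_rot: [0.707, 0.707, -0.001, 0.0]
ft_force: [0.4, -1.0, -2.7]
grip_width: 0.692
grasp_force: 33.1
t 6.9 p [0.4824 0.3208 0.1703] psi 1.571 w 0.692 gf 33.1 F [ 0.4 -1.  -2.7]
[ 0.13 -0.03  8.18]
0.92 ((463.2619323730469, 278.0001525878906), (173.07252502441406, 157.896484375), 3.0342493057250977)
```

```bash
python3 -m jog '[{"grip":1,"slide":[0.1,0,2.5],"yaw":0},{"grip":1,"slide":[0,0,2.5],"yaw":0},{"grip":1,"slide":[0,0,2],"yaw":0},{"grip":1,"slide":[0,0,0.8],"yaw":0},{"grip":1,"slide":[0,0,0.3],"yaw":0},{"grip":1,"slide":[0,0,0.1],"yaw":0},{"grip":1,"slide":[0,0,0.1],"yaw":0},{"grip":1,"slide":[0,0,0],"yaw":0}]'
python3 -c "
from h import *
state()"
```

```text
clock: 7.8
position: [0.4824, 0.3233, 0.0886]
ee_rot: [0.707, 0.707, 0.001, 0.0]
ft_force: [-0.5, -1.1, -2.0]
grip_width: 0.696
grasp_force: 33.1
t 7.8 p [0.4824 0.3233 0.0886] psi 1.572 w 0.696 gf 33.1 F [-0.5 -1.1 -2. ]
```

```bash
python3 -m jog '[{"grip":1,"slide":[0,0,0.1],"yaw":0},{"grip":1,"slide":[0,0,0],"yaw":0},{"grip":1,"slide":[0,0,0],"yaw":0}]'; python3 -m jog '[{"grip":1,"slide":[0,0,0.1],"yaw":0},{"grip":1,"slide":[0,0,0],"yaw":0},{"grip":1,"slide":[0,0,0],"yaw":0}]'
```

```text
clock: 8.1
position: [0.4823, 0.3233, 0.0874]
ee_rot: [0.707, 0.707, 0.0, 0.0]
ft_force: [-0.4, 0.3, 2.5]
grip_width: 0.696
grasp_force: 33.3
clock: 8.4
position: [0.4822, 0.3234, 0.0873]
ee_rot: [0.707, 0.707, 0.0, 0.0]
ft_force: [-4.9, -4.3, 14.3]
grip_width: 0.696
grasp_force: 34.6
```

On the floor (force rise). Release gently, lift, and travel to the bottle.

```bash
python3 -m jog '[{"grip":-0.5,"slide":[0,0,0],"yaw":0},{"grip":-0.7,"slide":[0,0,0],"yaw":0},{"grip":-0.7,"slide":[0,0,0],"yaw":0},{"grip":-0.7,"slide":[0,0,-1],"yaw":0},{"grip":-0.7,"slide":[0,0,-2],"yaw":0},{"grip":-0.7,"slide":[0,0,-4],"yaw":0},{"grip":-0.7,"slide":[0,0,-4],"yaw":0},{"grip":-0.7,"slide":[-3,0.6,-2],"yaw":0}]'
python3 -m jog '[{"grip":-0.4,"slide":[-4.2,0.8,0],"yaw":0},{"grip":-0.4,"slide":[-4.2,0.8,0],"yaw":0},{"grip":-0.4,"slide":[-4.2,0.8,0],"yaw":0},{"grip":-0.4,"slide":[-4.2,0.8,0],"yaw":0},{"grip":-0.4,"slide":[-4.2,0.8,0],"yaw":0},{"grip":-0.4,"slide":[-4.2,0.8,0],"yaw":0},{"grip":-0.4,"slide":[-4.2,0.8,0],"yaw":0},{"grip":-0.4,"slide":[-4.2,0.8,0],"yaw":0}]'
python3 -m jog '[{"grip":-0.4,"slide":[-3.6,0.8,0],"yaw":0},{"grip":-0.4,"slide":[0,0,0],"yaw":0},{"grip":-0.4,"slide":[0,0,0],"yaw":0},{"grip":-0.4,"slide":[0,0,0],"yaw":0}]'
python3 -c "
from h import *
state(); im=manip.camera('wrist'); cv2.imwrite('pics/w3.png',im); print(togo([.560,-.079,.096]))
b=cv2.inRange(cv2.cvtColor(im,cv2.COLOR_BGR2HSV),(105,120,40),(130,255,255))
for q in cv2.findContours(b,0,1)[0]:
  c,r=cv2.minEnclosingCircle(q)
  if r>8: print(c,r,ray_to_z('wrist',c,.08))
for d in manip.masks_of('bottle_mid','wrist')[:2]: print(d['conf'],d['centre'])
manip.camera('top')
for d in manip.masks_of('jar_mid','top')[:1]: print('jar',d['conf'],ray_to_z('top',d['centre'],.05))
"
```

```text
clock: 9.2
position: [0.4869, 0.2976, 0.2204]
ee_rot: [0.704, 0.71, 0.003, -0.001]
ft_force: [0.2, 0.8, 0.5]
grip_width: 0.853
grasp_force: 0.0
clock: 10.0
position: [0.5524, -0.0444, 0.2168]
ee_rot: [0.707, 0.708, 0.0, 0.0]
ft_force: [0.2, 0.6, -0.1]
grip_width: 0.7
grasp_force: 0.0
clock: 10.4
position: [0.5603, -0.0774, 0.2163]
ee_rot: [0.706, 0.708, 0.0, -0.0]
ft_force: [0.2, -0.1, -0.1]
grip_width: 0.701
grasp_force: 0.0
t 10.4 p [ 0.5603 -0.0774  0.2163] psi 1.573 w 0.701 gf 0.0 F [ 0.2 -0.1 -0.1]
[-0.18 -0.04 12.03]
(285.6014404296875, 232.7463836669922) 20.471155166625977 [ 0.56082502 -0.07821877  0.08      ]
0.89 [285.9, 216.8]
0.61 [533.5, 76.5]
jar 0.75 [0.48001808 0.31874308 0.05      ]
```

View pics/w3.png

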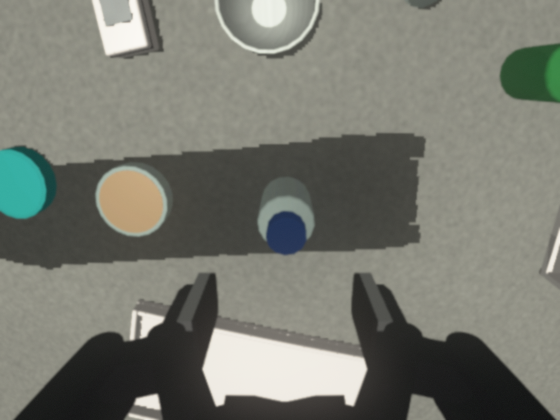

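The clear bottle's blue cap is at (286,233), centred between the fingers. The green one is off at (533,76). Descend and grasp.

```bash
python3 -m jog '[{"grip":-0.4,"slide":[-0.1,0,3],"yaw":0},{"grip":-0.4,"slide":[0,0,3],"yaw":0},{"grip":-0.4,"slide":[0,0,3],"yaw":0},{"grip":-0.4,"slide":[0,0,2],"yaw":0},{"grip":-0.4,"slide":[0,0,1.1],"yaw":0},{"grip":-0.4,"slide":[0,0,0],"yaw":0},{"grip":-0.4,"slide":[0,0,0],"yaw":0}]'
python3 -m jog '[{"grip":0,"slide":[0,0,0],"yaw":0},{"grip":0.2,"slide":[0,0,0],"yaw":0},{"grip":0.5,"slide":[0,0,0],"yaw":0},{"grip":1,"slide":[0,0,0],"yaw":0},{"grip":1,"slide":[0,0,0],"yaw":0},{"grip":1,"slide":[0,0,0],"yaw":0}]' 30
python3 -c "
from h import *
print(togo([.452,.241,.18]))"
```

```text
clock: 11.3
position: [0.5609, -0.0795, 0.0958]
ee_rot: [0.707, 0.708, 0.0, 0.0]
ft_force: [-0.0, -0.1, 0.1]
grip_width: 0.7
grasp_force: 0.0
clock: 11.9
position: [0.5612, -0.0798, 0.0963]
ee_rot: [0.707, 0.707, 0.001, 0.001]
ft_force: [-1.1, 1.2, 6.2]
grip_width: 0.456
grasp_force: 30.1
[ 32.08 -10.87  -8.41]
```

```bash
python3 -m jog '[{"grip":1,"slide":[0,0,-1],"yaw":0},{"grip":1,"slide":[0,0,-3],"yaw":0},{"grip":1,"slide":[0,0,-3],"yaw":0},{"grip":1,"slide":[0,0,-2],"yaw":0},{"grip":1,"slide":[1.5,-0.5,0],"yaw":0},{"grip":1,"slide":[3,-1,0],"yaw":0},{"grip":1,"slide":[4,-1.4,0],"yaw":0},{"grip":1,"slide":[4,-1.4,0],"yaw":0}]'
python3 -m jog '[{"grip":1,"slide":[4,-1.4,0],"yaw":0},{"grip":1,"slide":[4,-1.4,0],"yaw":0},{"grip":1,"slide":[4,-1.4,0],"yaw":0},{"grip":1,"slide":[4,-1.3,0],"yaw":0},{"grip":1,"slide":[2.5,-0.8,0],"yaw":0},{"grip":1,"slide":[1.1,-0.3,0],"yaw":0},{"grip":1,"slide":[0,0,0],"yaw":0},{"grip":1,"slide":[0,0,0],"yaw":0}]'
python3 -c "
from h import *
state();print(togo([.452,.241,.1013]))"
```

```text
clock: 12.7
position: [0.5158, 0.0469, 0.1844]
ee_rot: [0.707, 0.707, -0.0, -0.0]
ft_force: [0.2, 1.3, -1.2]
grip_width: 0.456
grasp_force: 30.6
clock: 13.5
position: [0.4513, 0.2398, 0.1845]
ee_rot: [0.707, 0.707, -0.001, 0.0]
ft_force: [0.8, 0.7, -1.5]
grip_width: 0.452
grasp_force: 30.6
t 13.5 p [0.4513 0.2398 0.1845] psi 1.571 w 0.452 gf 30.6 F [ 0.8  0.7 -1.5]
[0.13 0.07 8.32]
```

```bash
python3 -m jog '[{"grip":1,"slide":[0.1,0,2.5],"yaw":0},{"grip":1,"slide":[0,0,2.5],"yaw":0},{"grip":1,"slide":[0,0,2],"yaw":0},{"grip":1,"slide":[0,0,0.9],"yaw":0},{"grip":1,"slide":[0,0,0.3],"yaw":0},{"grip":1,"slide":[0,0,0],"yaw":0},{"grip":1,"slide":[0,0,0],"yaw":0},{"grip":1,"slide":[0,0,0],"yaw":0}]'; python3 -m jog '[{"grip":1,"slide":[0,0,0.1],"yaw":0},{"grip":1,"slide":[0,0,0],"yaw":0},{"grip":1,"slide":[0,0,0],"yaw":0}]'
```

```text
clock: 14.3
position: [0.4516, 0.2422, 0.1037]
ee_rot: [0.707, 0.707, 0.001, 0.0]
ft_force: [-0.4, 0.5, -1.2]
grip_width: 0.46
grasp_force: 30.6
clock: 14.6
position: [0.4511, 0.2421, 0.102]
ee_rot: [0.707, 0.707, 0.0, 0.0]
ft_force: [0.1, 0.3, -1.2]
grip_width: 0.454
grasp_force: 30.6
```

```bash
python3 -m jog '[{"grip":1,"slide":[0,0,0.1],"yaw":0},{"grip":1,"slide":[0,0,0],"yaw":0},{"grip":1,"slide":[0,0,0],"yaw":0}]'
```

```text
clock: 14.9
position: [0.4511, 0.2422, 0.1013]
ee_rot: [0.707, 0.707, 0.0, 0.0]
ft_force: [-2.9, -0.7, 5.9]
grip_width: 0.456
grasp_force: 31.1
```

Contact. Release, lift clear of the cap, and go to the box.

```bash
python3 -m jog '[{"grip":0,"slide":[0,0,0],"yaw":0},{"grip":-0.3,"slide":[0,0,0],"yaw":0},{"grip":-0.3,"slide":[0,0,0],"yaw":0},{"grip":-0.3,"slide":[0,0,-1],"yaw":0},{"grip":-0.3,"slide":[0,0,-3],"yaw":0},{"grip":-0.3,"slide":[0,0,-4],"yaw":0},{"grip":-0.3,"slide":[0,0,-4],"yaw":0},{"grip":-0.3,"slide":[-2,0,0],"yaw":0}]'
python3 -m jog '[{"grip":-0.3,"slide":[-4,-0.1,0],"yaw":0},{"grip":-0.3,"slide":[-4,-0.1,0],"yaw":0},{"grip":-0.3,"slide":[-4,-0.2,0],"yaw":0},{"grip":-0.3,"slide":[-2.8,-0.2,0],"yaw":0},{"grip":-0.3,"slide":[0,0,0],"yaw":-0.1},{"grip":-0.3,"slide":[0,0,0],"yaw":-0.09},{"grip":-0.3,"slide":[0,0,0],"yaw":0},{"grip":-0.3,"slide":[0,0,0],"yaw":0}]'
python3 -c "
from h import *
state(); im=manip.camera('wrist'); cv2.imwrite('pics/w4.png',im); print(togo([.445,.073,.075]))
for d in manip.masks_of('slidebox_mid','wrist')[:2]: print(d['conf'],d['centre'],cv2.minAreaRect((outline('wrist',d['region'],.026)*1000).astype('float32')))
cv2.imwrite('pics/t4.png',manip.camera('top')[180:320,60:360].repeat(2,0).repeat(2,1))
for d in manip.masks_of('bottle_mid','top')[:3]: print('bottle',d['conf'],ray_to_z('top',d['centre'],.06))
"
```

```text
clock: 15.7
position: [0.4523, 0.2258, 0.2269]
ee_rot: [0.705, 0.709, 0.004, 0.001]
ft_force: [0.9, 0.4, -0.9]
grip_width: 0.653
grasp_force: 0.0
clock: 16.5
position: [0.4452, 0.0743, 0.2213]
ee_rot: [0.637, 0.771, 0.0, 0.0]
ft_force: [0.4, -0.4, 0.3]
grip_width: 0.648
grasp_force: 0.0
t 16.5 p [0.4452 0.0743 0.2213] psi 1.76 w 0.648 gf 0.0 F [ 0.4 -0.4  0.3]
[-0.13 -0.05 14.62]
0.76 [280.9, 196.0] ((443.3052062988281, 76.86062622070312), (32.45563888549805, 87.7419662475586), 9.712386131286621)
bottle 0.8 [0.73900087 0.02374756 0.06      ]
bottle 0.52 [0.44811341 0.2441585  0.06      ]
```

View pics/w4.png

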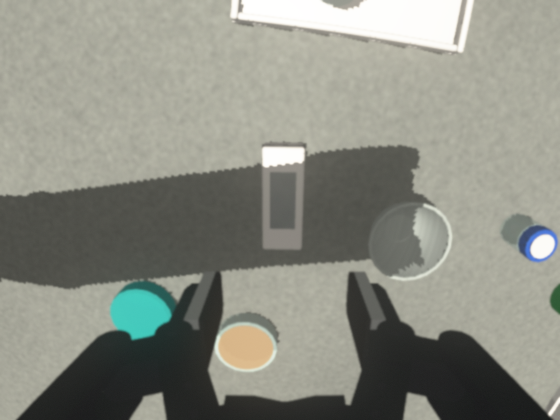

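View pics/t4.png

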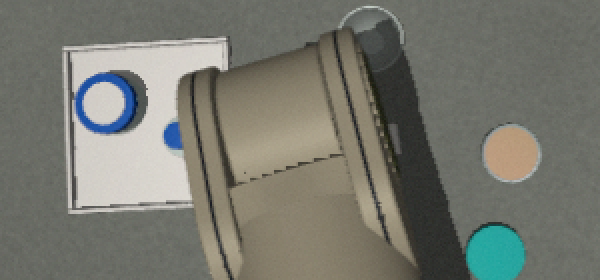

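The box is between the fingers at (283,197), aligned with them, and the bowl edge is clear at x>370. The top view shows the jar and bottle standing in the square tray. Descend.

```bash
python3 -m jog '[{"grip":-0.3,"slide":[0.1,-0.1,4],"yaw":0},{"grip":-0.3,"slide":[0,0,4],"yaw":0},{"grip":-0.3,"slide":[0,0,3],"yaw":0},{"grip":-0.3,"slide":[0,0,2],"yaw":0},{"grip":-0.3,"slide":[0,0,1.2],"yaw":0},{"grip":-0.3,"slide":[0,0,0],"yaw":0},{"grip":-0.3,"slide":[0,0,0],"yaw":0}]'
python3 -m jog '[{"grip":0.1,"slide":[0,0,0],"yaw":0},{"grip":0.4,"slide":[0,0,0],"yaw":0},{"grip":1,"slide":[0,0,0],"yaw":0},{"grip":1,"slide":[0,0,0],"yaw":0},{"grip":1,"slide":[0,0,0],"yaw":0},{"grip":1,"slide":[0,0,0],"yaw":0}]' 30
python3 -c "
from h import *
c,s=np.cos(np.radians(-14)),np.sin(np.radians(-14))
for o in((.065,0),(-.065,0),(-.06,0)): print(np.array([.527,-.276])+[c*o[0]-s*o[1],s*o[0]+c*o[1]])
manip.camera('top')
for d in manip.masks_of('long_tray','top')[:1]: print(d['conf'],cv2.minAreaRect((outline('top',d['region'],.018)*1000).astype('float32')))
"
```

```text
clock: 17.4
position: [0.4445, 0.0751, 0.0796]
ee_rot: [0.636, 0.771, 0.0, 0.0]
ft_force: [-0.1, 0.8, -0.7]
grip_width: 0.653
grasp_force: 0.0
clock: 18.0
position: [0.4448, 0.0749, 0.08]
ee_rot: [0.637, 0.771, 0.001, 0.001]
ft_force: [-0.6, -0.3, 7.2]
grip_width: 0.365
grasp_force: 30.5
[ 0.59006922 -0.29172492]
[ 0.46393078 -0.26027508]
[ 0.46878226 -0.26148469]
0.77 ((528.384765625, -276.21539306640625), (145.29803466796875, 251.2860870361328), 76.11532592773438)
```

```bash
python3 -m jog '[{"grip":1,"slide":[0,0,-1],"yaw":0},{"grip":1,"slide":[0,0,-3],"yaw":0},{"grip":1,"slide":[0,0,-3],"yaw":0},{"grip":1,"slide":[0,0,-2],"yaw":0},{"grip":1,"slide":[0,0,0],"yaw":0.145},{"grip":1,"slide":[0,0,0],"yaw":0.145},{"grip":1,"slide":[0,0,0],"yaw":0.144},{"grip":1,"slide":[-1.6,1.2,0],"yaw":0}]'
python3 -m jog '[{"grip":1,"slide":[-3.2,2.4,0],"yaw":0},{"grip":1,"slide":[-3.2,2.4,0],"yaw":0},{"grip":1,"slide":[-3.2,2.4,0],"yaw":0},{"grip":1,"slide":[-3.2,2.4,0],"yaw":0},{"grip":1,"slide":[-3.2,2.4,0],"yaw":0},{"grip":1,"slide":[-3.2,2.4,0],"yaw":0},{"grip":1,"slide":[-3.2,2.4,0],"yaw":0},{"grip":1,"slide":[-3.2,2.4,0],"yaw":0}]'
python3 -m jog '[{"grip":1,"slide":[-3.2,2.4,0],"yaw":0},{"grip":1,"slide":[-1.6,1.2,0],"yaw":0},{"grip":1,"slide":[0,0,0],"yaw":0},{"grip":1,"slide":[0,0,0],"yaw":0},{"grip":1,"slide":[0,0,0],"yaw":0}]'
python3 -c "
from h import *
state();print(togo([.600,-.294,.085]));cv2.imwrite('pics/w5.png',manip.camera('wrist'))"
```

```text
clock: 18.9
position: [0.4513, 0.0583, 0.1699]
ee_rot: [0.788, 0.615, 0.0, 0.0]
ft_force: [0.7, 0.0, -0.7]
grip_width: 0.366
grasp_force: 30.1
clock: 19.7
position: [0.577, -0.2398, 0.1699]
ee_rot: [0.788, 0.616, 0.0, 0.0]
ft_force: [0.4, 0.2, -0.8]
grip_width: 0.369
grasp_force: 30.1
clock: 20.2
position: [0.6, -0.2919, 0.1694]
ee_rot: [0.787, 0.617, 0.0, -0.0]
ft_force: [-0.6, 0.3, -1.1]
grip_width: 0.365
grasp_force: 30.1
t 20.2 p [ 0.6    -0.2919  0.1694] psi 1.329 w 0.365 gf 30.1 F [-0.6  0.3 -1.1]
[-0.22  0.05  8.44]
```

View pics/w5.png

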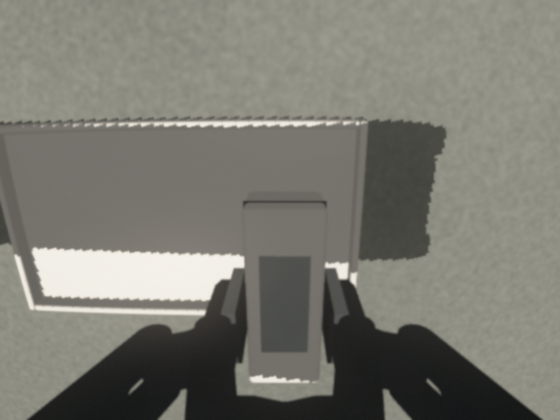

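The box hangs square to the tray at (285,290) with the tray's end wall at x≈360. Lower it.

```bash
python3 -m jog '[{"grip":1,"slide":[-0.2,0,2.5],"yaw":0},{"grip":1,"slide":[0,0,2.5],"yaw":0},{"grip":1,"slide":[0,0,2],"yaw":0},{"grip":1,"slide":[0,0,0.9],"yaw":0},{"grip":1,"slide":[0,0,0.4],"yaw":0},{"grip":1,"slide":[0,0,0.1],"yaw":0},{"grip":1,"slide":[0,0,0],"yaw":0},{"grip":1,"slide":[0,0,0],"yaw":0}]'; python3 -m jog '[{"grip":1,"slide":[0,0,0.1],"yaw":0},{"grip":1,"slide":[0,0,0],"yaw":0},{"grip":1,"slide":[0,0,0],"yaw":0}]'
```

```text
clock: 21.05
position: [0.6, -0.2956, 0.086]
ee_rot: [0.788, 0.616, 0.0, 0.001]
ft_force: [0.2, -0.3, -0.8]
grip_width: 0.368
grasp_force: 30.2
clock: 21.35
position: [0.6, -0.2956, 0.0852]
ee_rot: [0.788, 0.616, 0.0, 0.001]
ft_force: [-3.0, 0.2, 5.7]
grip_width: 0.369
grasp_force: 30.9
```

```bash
python3 -m jog '[{"grip":0.1,"slide":[0,0,0],"yaw":0},{"grip":0,"slide":[0,0,0],"yaw":0},{"grip":0,"slide":[0,0,0],"yaw":0},{"grip":0,"slide":[0,0,-1],"yaw":0},{"grip":0,"slide":[0,0,-3],"yaw":0},{"grip":0,"slide":[0,0,-4],"yaw":0},{"grip":0,"slide":[0,0,-3],"yaw":0},{"grip":-0.8,"slide":[2,-2.5,0],"yaw":0}]'
python3 -m jog '[{"grip":-0.8,"slide":[3,-3.7,0],"yaw":0},{"grip":-0.8,"slide":[3,-3.7,0],"yaw":0},{"grip":-0.8,"slide":[3,-3.7,0],"yaw":0},{"grip":-0.8,"slide":[3,-3.7,0],"yaw":0},{"grip":-0.8,"slide":[3.1,-3.7,0],"yaw":0},{"grip":-0.8,"slide":[0,0,0],"yaw":0},{"grip":-0.8,"slide":[0,0,0],"yaw":0},{"grip":-0.8,"slide":[0,0,0],"yaw":0}]'
python3 -c "
from h import *
state(); im=manip.camera('wrist'); cv2.imwrite('pics/w6.png',im); print(togo([.437,-.078,.073]))
for d in manip.masks_of('dish_mid','wrist')[:3]: print(d['conf'],d['centre'],cv2.minEnclosingCircle((outline('wrist',d['region'],.012)*1000).astype('float32')))
"
```

```text
clock: 22.15
position: [0.5826, -0.2732, 0.1997]
ee_rot: [0.789, 0.615, 0.002, 0.005]
ft_force: [-0.0, -0.6, 0.7]
grip_width: 0.655
grasp_force: 0.0
clock: 22.95
position: [0.4375, -0.0796, 0.1946]
ee_rot: [0.788, 0.616, 0.0, 0.001]
ft_force: [0.0, 0.4, -0.1]
grip_width: 0.903
grasp_force: 0.0
t 22.95 p [ 0.4375 -0.0796  0.1946] psi 1.327 w 0.903 gf 0.0 F [ 0.   0.4 -0.1]
[ 0.15 -0.1  12.13]
0.79 [147.7, 216.7] ((335.4217529296875, -62.196807861328125), 33.354637145996094)
0.64 [282.4, 204.5] ((435.603759765625, -78.44490051269531), 31.99310302734375)
```

View pics/w6.png

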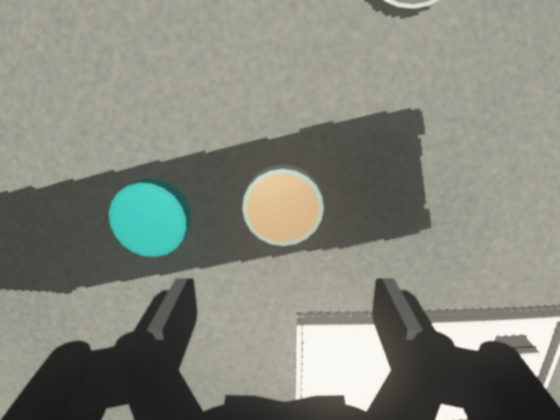

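The amber dish is at (283,206), between the fingers, and the turquoise one is clear to the left at (148,218). Descend.

```bash
python3 -m jog '[{"grip":-0.8,"slide":[0.1,-0.1,4],"yaw":0},{"grip":-0.8,"slide":[0,0,4],"yaw":0},{"grip":-0.8,"slide":[0,0,2.5],"yaw":0},{"grip":-0.8,"slide":[0,0,1.2],"yaw":0},{"grip":-0.8,"slide":[0,0,0.4],"yaw":0},{"grip":-0.8,"slide":[0,0,0],"yaw":0},{"grip":-0.8,"slide":[0,0,0],"yaw":0}]'
python3 -m jog '[{"grip":-0.6,"slide":[0,0,0],"yaw":0},{"grip":-0.4,"slide":[0,0,0],"yaw":0},{"grip":0,"slide":[0,0,0],"yaw":0},{"grip":0.5,"slide":[0,0,0],"yaw":0},{"grip":1,"slide":[0,0,0],"yaw":0},{"grip":1,"slide":[0,0,0],"yaw":0},{"grip":1,"slide":[0,0,0],"yaw":0}]' 30
```

```text
clock: 23.75
position: [0.437, -0.0779, 0.074]
ee_rot: [0.788, 0.616, 0.001, 0.001]
ft_force: [0.4, 0.3, 0.2]
grip_width: 0.9
grasp_force: 0.0
clock: 24.45
position: [0.4367, -0.0778, 0.0738]
ee_rot: [0.788, 0.616, 0.0, 0.001]
ft_force: [-1.7, 0.2, 7.5]
grip_width: 0.685
grasp_force: 30.6
```

```bash
python3 -m jog '[{"grip":1,"slide":[0,0,-0.7],"yaw":0},{"grip":1,"slide":[0,0,-2],"yaw":0},{"grip":1,"slide":[0,0,-2.3],"yaw":0},{"grip":1,"slide":[0,0,-1],"yaw":0},{"grip":1,"slide":[-1,0.5,0],"yaw":0},{"grip":1,"slide":[-2,1,0],"yaw":0},{"grip":1,"slide":[-3,1.6,0],"yaw":0},{"grip":1,"slide":[-3,1.6,0],"yaw":0}]'
python3 -m jog '[{"grip":1,"slide":[-3,1.6,0],"yaw":0},{"grip":1,"slide":[-3,1.6,0],"yaw":0},{"grip":1,"slide":[-2,1,0],"yaw":0},{"grip":1,"slide":[0,0,0],"yaw":0},{"grip":1,"slide":[0,0,0],"yaw":0},{"grip":1,"slide":[0,0,0],"yaw":0}]'
python3 -c "
from h import *
state();print(togo([.483,-.265,.0788]))"
```

```text
clock: 25.25
position: [0.4597, -0.1781, 0.1319]
ee_rot: [0.787, 0.616, -0.0, -0.0]
ft_force: [0.4, -0.5, -0.7]
grip_width: 0.687
grasp_force: 32.6
clock: 25.85
position: [0.4813, -0.2632, 0.1322]
ee_rot: [0.787, 0.617, -0.0, -0.001]
ft_force: [0.5, 0.9, -0.9]
grip_width: 0.688
grasp_force: 32.6
t 25.85 p [ 0.4813 -0.2632  0.1322] psi 1.329 w 0.688 gf 32.6 F [ 0.5  0.9 -0.9]
[-0.14  0.22  5.34]
```

```bash
python3 -m jog '[{"grip":1,"slide":[-0.1,0.2,2],"yaw":0},{"grip":1,"slide":[0,0,1.8],"yaw":0},{"grip":1,"slide":[0,0,0.9],"yaw":0},{"grip":1,"slide":[0,0,0.3],"yaw":0},{"grip":1,"slide":[0,0,0.2],"yaw":0},{"grip":1,"slide":[0,0,0],"yaw":0},{"grip":1,"slide":[0,0,0],"yaw":0},{"grip":1,"slide":[0,0,0],"yaw":0}]'; python3 -m jog '[{"grip":1,"slide":[0,0,0.1],"yaw":0},{"grip":1,"slide":[0,0,0],"yaw":0},{"grip":1,"slide":[0,0,0],"yaw":0}]'
```

```text
clock: 26.65
position: [0.4836, -0.2657, 0.0815]
ee_rot: [0.788, 0.616, 0.0, 0.0]
ft_force: [-0.3, 0.7, -0.6]
grip_width: 0.688
grasp_force: 32.6
clock: 26.95
position: [0.4833, -0.2656, 0.0799]
ee_rot: [0.788, 0.616, -0.0, 0.0]
ft_force: [-0.1, 0.1, -0.8]
grip_width: 0.685
grasp_force: 32.6
```

```bash
python3 -m jog '[{"grip":1,"slide":[0,0,0.1],"yaw":0},{"grip":1,"slide":[0,0,0],"yaw":0},{"grip":1,"slide":[0,0,0],"yaw":0}]'
```

```text
clock: 27.25
position: [0.4834, -0.2656, 0.079]
ee_rot: [0.788, 0.616, 0.0, 0.0]
ft_force: [-0.5, 0.0, -0.1]
grip_width: 0.681
grasp_force: 32.8
```

```bash
python3 -m jog '[{"grip":1,"slide":[0,0,0.05],"yaw":0},{"grip":-0.5,"slide":[0,0,0],"yaw":0},{"grip":-0.7,"slide":[0,0,0],"yaw":0},{"grip":-0.7,"slide":[0,0,0],"yaw":0},{"grip":-0.7,"slide":[0,0,-1],"yaw":0},{"grip":-0.7,"slide":[0,0,-3],"yaw":0},{"grip":-0.7,"slide":[0,0,-4],"yaw":0},{"grip":-0.7,"slide":[0,0,-4],"yaw":0}]'
python3 -c "
from h import *
state(); im=manip.camera('wrist'); cv2.imwrite('pics/w7.png',im)
for d in manip.masks_of('dish_mid','wrist')[:2]: print(d['conf'],d['centre'],cv2.minEnclosingCircle((outline('wrist',d['region'],.018)*1000).astype('float32')))
"
python3 -m jog '[{"grip":-0.2,"slide":[2.5,0.6,0],"yaw":0},{"grip":-0.2,"slide":[4.2,0.9,0],"yaw":0},{"grip":-0.2,"slide":[4.2,0.9,0],"yaw":0},{"grip":-0.2,"slide":[4.2,0.9,0],"yaw":0},{"grip":-0.2,"slide":[4.2,0.9,0],"yaw":0},{"grip":-0.2,"slide":[4.2,0.9,0],"yaw":0},{"grip":-0.2,"slide":[4.2,0.9,0],"yaw":0},{"grip":-0.2,"slide":[4.2,0.9,0],"yaw":0}]'
python3 -m jog '[{"grip":-0.2,"slide":[4,0.9,0],"yaw":0},{"grip":-0.2,"slide":[2,0.6,0],"yaw":0},{"grip":-0.2,"slide":[0,0,0],"yaw":0},{"grip":-0.2,"slide":[0,0,0],"yaw":0},{"grip":-0.2,"slide":[0,0,0],"yaw":0}]'
python3 -c "
from h import *
state(); im=manip.camera('wrist'); cv2.imwrite('pics/w8.png',im); print(togo([.656,.081,.08]))
for d in manip.masks_of('pot_mid','wrist')[:2]: print(d['conf'],d['centre'])
b=cv2.inRange(cv2.cvtColor(im,cv2.COLOR_BGR2HSV),(105,120,40),(130,255,255))
for q in cv2.findContours(b,0,1)[0]:
  c,r=cv2.minEnclosingCircle(q)
  if r>8: print(c,r,ray_to_z('wrist',c,.04))
manip.camera('top')
for n in('dish_mid','slidebox_mid'):
  for d in manip.masks_of(n,'top')[:2]: print(n,d['conf'],cv2.minAreaRect((outline('top',d['region'],.02)*1000).astype('float32')))
"
```

```text
clock: 28.05
position: [0.483, -0.2653, 0.2003]
ee_rot: [0.788, 0.616, 0.0, -0.0]
ft_force: [0.4, -0.9, -0.3]
grip_width: 0.849
grasp_force: 0.0
t 28.05 p [ 0.483  -0.2653  0.2003] psi 1.328 w 0.849 gf 0.0 F [ 0.4 -0.9 -0.3]
0.87 [22.8, 13.6] ((348.2949523925781, -89.7840347290039), 24.042049407958984)
clock: 28.95
position: [0.6275, 0.029, 0.1988]
ee_rot: [0.788, 0.616, 0.0, 0.0]
ft_force: [0.2, -0.8, 1.1]
grip_width: 0.599
grasp_force: 0.0
clock: 29.45
position: [0.6558, 0.0804, 0.1984]
ee_rot: [0.788, 0.615, -0.0, 0.0]
ft_force: [-0.0, -0.4, -0.4]
grip_width: 0.6
grasp_force: 0.0
t 29.45 p [0.6558 0.0804 0.1984] psi 1.326 w 0.6 gf 0.0 F [-0.  -0.4 -0.4]
[ 9.000e-02 -1.000e-02  1.185e+01]
0.73 [286.2, 213.4]
(554.0, 396.2608642578125) 23.282459259033203 [ 0.85756229 -0.15418116  0.04      ]
(558.5, 330.0) 9.013978004455566 [ 0.85436764 -0.07275754  0.04      ]
(446.5335388183594, 283.6524353027344) 22.689207077026367 [7.60390781e-01 5.17124489e-04 4.00000000e-02]
(287.0, 213.515625) 21.091794967651367 [0.65821927 0.08338319 0.04      ]
dish_mid 0.66 ((483.74163818359375, -263.6950988769531), (59.679168701171875, 58.897796630859375), 89.45645141601562)
slidebox_mid 0.75 ((600.7042846679688, -295.4974365234375), (89.63138580322266, 37.86665344238281), 75.3649673461914)
```

View pics/w8.png

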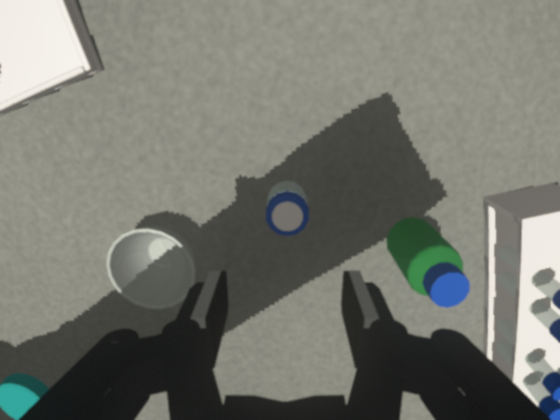

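View pics/w7.png

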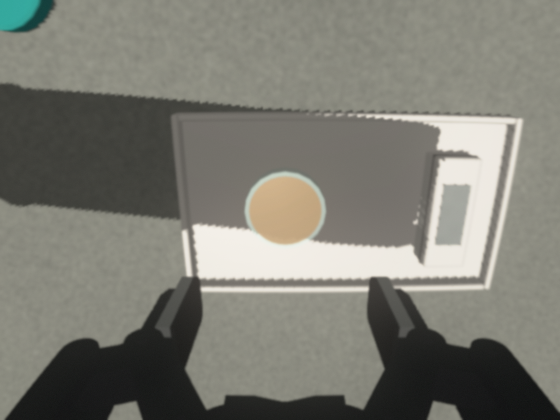

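The dish at (285,208) and the box at (455,212) lie flat in the long tray. The pot is at (287,213), and the green bottle and the bowl are clear of the fingers. Grasp the pot.

```bash
python3 -m jog '[{"grip":-0.2,"slide":[0.2,0.1,3],"yaw":0},{"grip":-0.2,"slide":[0,0,3],"yaw":0},{"grip":-0.2,"slide":[0,0,3],"yaw":0},{"grip":-0.2,"slide":[0,0,2],"yaw":0},{"grip":-0.2,"slide":[0,0,0.9],"yaw":0},{"grip":-0.2,"slide":[0,0,0],"yaw":0},{"grip":-0.2,"slide":[0,0,0],"yaw":0}]'
python3 -m jog '[{"grip":0.1,"slide":[0,0,0],"yaw":0},{"grip":0.4,"slide":[0,0,0],"yaw":0},{"grip":0.7,"slide":[0,0,0],"yaw":0},{"grip":1,"slide":[0,0,0],"yaw":0},{"grip":1,"slide":[0,0,0],"yaw":0},{"grip":1,"slide":[0,0,0],"yaw":0}]' 25
python3 -c "
from h import *
print(togo([.4835,-.265,.18]))"
```

```text
clock: 30.4
position: [0.6581, 0.0839, 0.0806]
ee_rot: [0.788, 0.616, 0.001, 0.0]
ft_force: [0.4, -0.0, 1.1]
grip_width: 0.603
grasp_force: 0.0
clock: 31.0
position: [0.6581, 0.0839, 0.0809]
ee_rot: [0.788, 0.616, 0.001, 0.001]
ft_force: [-0.9, -1.6, 6.8]
grip_width: 0.344
grasp_force: 24.5
[-38.06  -8.53  -9.95]
```

```bash
python3 -m jog '[{"grip":1,"slide":[0,0,-1],"yaw":0},{"grip":1,"slide":[0,0,-3],"yaw":0},{"grip":1,"slide":[0,0,-3],"yaw":0},{"grip":1,"slide":[0,0,-2],"yaw":0},{"grip":1,"slide":[-1.5,-0.3,0],"yaw":0},{"grip":1,"slide":[-3,-0.7,0],"yaw":0},{"grip":1,"slide":[-4,-0.9,0],"yaw":0},{"grip":1,"slide":[-4,-0.9,0],"yaw":0}]'
python3 -m jog '[{"grip":1,"slide":[-4,-0.9,0],"yaw":0},{"grip":1,"slide":[-4,-0.9,0],"yaw":0},{"grip":1,"slide":[-4,-0.9,0],"yaw":0},{"grip":1,"slide":[-4,-0.9,0],"yaw":0},{"grip":1,"slide":[-4,-0.9,0],"yaw":0},{"grip":1,"slide":[-3,-0.7,0],"yaw":0},{"grip":1,"slide":[-1.6,-0.4,0],"yaw":0},{"grip":1,"slide":[-1,-0.1,0],"yaw":0}]'
python3 -m jog '[{"grip":1,"slide":[0,0,0],"yaw":0},{"grip":1,"slide":[0,0,0],"yaw":0},{"grip":1,"slide":[0,0,0],"yaw":0}]'
python3 -c "
from h import *
state();print(togo([.4835,-.265,.102]))"
```

```text
clock: 31.8
position: [0.5987, -0.0326, 0.1687]
ee_rot: [0.788, 0.616, -0.001, -0.0]
ft_force: [1.2, -0.9, -0.6]
grip_width: 0.339
grasp_force: 24.9
clock: 32.6
position: [0.4812, -0.2676, 0.1689]
ee_rot: [0.789, 0.615, -0.001, -0.0]
ft_force: [1.2, 0.1, -0.2]
grip_width: 0.346
grasp_force: 24.9
clock: 32.9
position: [0.4839, -0.2642, 0.1693]
ee_rot: [0.787, 0.617, 0.0, -0.0]
ft_force: [-0.1, 0.0, -0.5]
grip_width: 0.342
grasp_force: 24.9
t 32.9 p [ 0.4839 -0.2642  0.1693] psi 1.33 w 0.342 gf 24.9 F [-0.1  0.  -0.5]
[-0.09 -0.02  6.73]
```

```bash
python3 -m jog '[{"grip":1,"slide":[0,0,2],"yaw":0},{"grip":1,"slide":[0,0,2],"yaw":0},{"grip":1,"slide":[0,0,1.5],"yaw":0},{"grip":1,"slide":[0,0,0.7],"yaw":0},{"grip":1,"slide":[0,0,0.3],"yaw":0},{"grip":1,"slide":[0,0,0],"yaw":0},{"grip":1,"slide":[0,0,0],"yaw":0},{"grip":1,"slide":[0,0,0],"yaw":0}]'; python3 -m jog '[{"grip":1,"slide":[0,0,0.1],"yaw":0},{"grip":1,"slide":[0,0,0],"yaw":0},{"grip":1,"slide":[0,0,0],"yaw":0}]'
```

```text
clock: 33.7
position: [0.4837, -0.2658, 0.1052]
ee_rot: [0.788, 0.616, 0.0, 0.001]
ft_force: [-0.8, -0.5, 0.2]
grip_width: 0.342
grasp_force: 24.9
clock: 34.0
position: [0.4833, -0.2656, 0.1035]
ee_rot: [0.788, 0.616, 0.0, 0.0]
ft_force: [-0.4, 0.6, -1.2]
grip_width: 0.342
grasp_force: 24.9
```

Expected contact at about 0.102.

```bash
python3 -m jog '[{"grip":1,"slide":[0,0,0.1],"yaw":0},{"grip":1,"slide":[0,0,0],"yaw":0},{"grip":1,"slide":[0,0,0],"yaw":0}]';python3 -m jog '[{"grip":1,"slide":[0,0,0.06],"yaw":0},{"grip":1,"slide":[0,0,0],"yaw":0},{"grip":1,"slide":[0,0,0],"yaw":0}]'
```

```text
clock: 34.3
position: [0.4833, -0.2655, 0.1024]
ee_rot: [0.788, 0.616, -0.0, -0.0]
ft_force: [-0.4, -0.3, -0.6]
grip_width: 0.344
grasp_force: 24.9
clock: 34.6
position: [0.4833, -0.2656, 0.1018]
ee_rot: [0.788, 0.616, 0.0, 0.0]
ft_force: [0.4, -1.2, 0.9]
grip_width: 0.346
grasp_force: 25.0
```

Touching. Release, lift and withdraw, then check with every camera.

```bash
python3 -m jog '[{"grip":1,"slide":[0,0,0.03],"yaw":0},{"grip":0.1,"slide":[0,0,0],"yaw":0},{"grip":0,"slide":[0,0,0],"yaw":0},{"grip":0,"slide":[0,0,0],"yaw":0},{"grip":0,"slide":[0,0,-1],"yaw":0},{"grip":0,"slide":[0,0,-2.5],"yaw":0},{"grip":0,"slide":[0,0,-4],"yaw":0},{"grip":0,"slide":[0,0,-4],"yaw":0}]'
python3 -m jog '[{"grip":0,"slide":[0,0,-4],"yaw":0},{"grip":0,"slide":[4,0,0],"yaw":0},{"grip":0,"slide":[4,0,0],"yaw":0},{"grip":0,"slide":[4,0,0],"yaw":0},{"grip":0,"slide":[4,0,0],"yaw":0},{"grip":0,"slide":[4,0,0],"yaw":0},{"grip":0,"slide":[0,0,0],"yaw":0},{"grip":0,"slide":[0,0,0],"yaw":0}]'
python3 -c "
from h import *
state(); t=manip.camera('top');s=manip.camera('side')
cv2.imwrite('pics/f.png',cv2.resize(np.vstack([t[120:300,60:480],s[90:410,100:520]]),None,fx=1.2,fy=1.2))
for n,z in(('dish_mid',.018),('pot_mid',.061),('jar_mid',.053),('bottle_mid',.065),('bowl_mid',.036)):
  for d in manip.masks_of(n,'top')[:2]: print(n,round(d['conf'],2),ray_to_z('top',d['centre'],z)[:2],cv2.minEnclosingCircle((outline('top',d['region'],z)*1000).astype('float32')))
"
```

```text
clock: 35.4
position: [0.483, -0.2653, 0.2183]
ee_rot: [0.788, 0.616, -0.0, -0.0]
ft_force: [1.2, -0.2, -0.5]
grip_width: 0.503
grasp_force: 0.0
clock: 36.2
position: [0.5315, -0.0705, 0.2572]
ee_rot: [0.787, 0.617, 0.0, 0.0]
ft_force: [-0.4, -0.8, -0.6]
grip_width: 0.502
grasp_force: 0.0
t 36.2 p [ 0.5315 -0.0705  0.2572] psi 1.33 w 0.502 gf 0.0 F [-0.4 -0.8 -0.6]
dish_mid 0.59 [ 0.33574574 -0.04195782] ((336.0226745605469, -58.50245666503906), 29.80845069885254)
dish_mid 0.56 [ 0.47060479 -0.27343133] ((466.57647705078125, -275.2794189453125), 19.489160537719727)
pot_mid 0.7 [ 0.47943471 -0.26057711] ((482.80072021484375, -264.2405090332031), 16.971668243408203)
jar_mid 0.61 [0.48279278 0.32145561] ((481.8318786621094, 315.020751953125), 38.58390808105469)
bottle_mid 0.76 [0.73483249 0.02496406] ((737.6043701171875, 21.081287384033203), 25.856422424316406)
bottle_mid 0.63 [0.45042639 0.23792515] ((451.4290771484375, 234.12322998046875), 24.283315658569336)
bowl_mid 0.74 [0.54777232 0.05971667] ((548.6380004882812, 62.27383804321289), 34.31122589111328)
```

View pics/f.png

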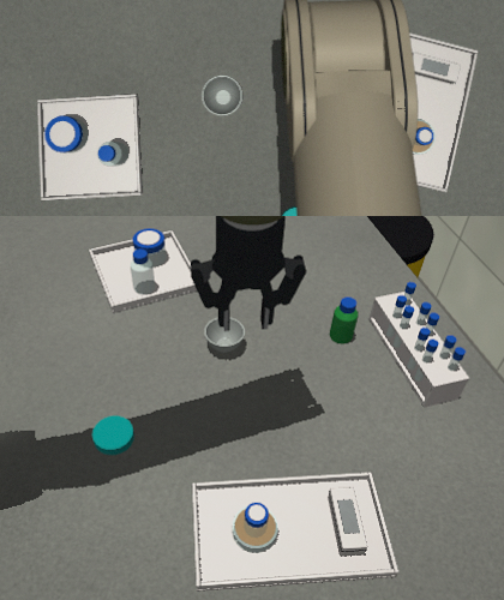

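The jar and bottle stand in the square tray. The box and dish lie flat in the long tray, with the pot upright on the dish at crop (256,515). The bowl has not moved, and the gripper is clear at z 0.257.

```bash
python3 -c "
from workcell import manip
print(manip.hand_in())"
```

```text
the job is handed in; nothing more can be done
None
```

I handed the job in at about 36 s: both kits are made up as asked, nothing was dropped, and the bowl and look-alikes are untouched; the final pictures agree, but hand-in returned no verdict.

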